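# Set the label feeder and hold its cover open at the marked angle

### The arm

A 7-joint arm with a two-finger parallel gripper is mounted at the origin on a cart in front of the work surface, level with it; the furniture and walls round the work are solid. World frame = base frame: x ahead of the robot, y to its left, z up, the work surface at z = 0. Lengths are in m, angles in degrees, forces in N, time in s.
With the tool pointing down it reaches from about 0.425 to 0.875 m from the base axis. Payload 4.7 kg.
Tool frame: the origin (TCP) lies between the finger pads; the fingertips stand 22 mm ahead of it and the grasp point (between the pads) lies 3 mm ahead of it; z points along the fingers, y is the line along which they close (so a half turn about z gives the same grasp; the last joint's range is limited). The gripper opens to 87 mm and grips with 3 to 60 N. Pads are 19 mm wide; open, the fingers measure 117 mm over their backs; the gripper's body (75 mm by 190 mm) begins 51 mm behind the grasp point.
Start: joints at [-64.796, 18.392, -4.016, 83.108, 1.295, 78.541, -3.26], TCP at [0.269, 0.592, 0.245] pointing down, gripper open.
Joint ranges: [-163.93, 163.93], [-17.29, 119.83], [-79.2, 71.16], [3.27, 140.29], [-89.18, 269.18], [5.43, 117.66], [-154.24, 154.24]. Speed limits (degrees/s): [147.25, 147.25, 180, 180, 180, 180, 180].

### API

Orientations are given as [roll, pitch, yaw] about the fixed x, y, z axes, in that order (R = Rz(yaw) Ry(pitch) Rx(roll)).
In Python, from cell import env gives the robot as it stands.
- The arm moves only by the tool drive_tool, never from a script. Its argument "moves" is a list of rows, each a list of 3 entries, a list of its own where there are three numbers: the shift along the tool's x, y, z in mm, then the turn, a rotation vector about the tool's x, y, z in rad, then the closure, from 0 (fully open) to 1 (shut). In form: [[[x, y, z], [wx, wy, wz], jaw], ...]. A call has 1 to 12 rows; each row shifts and turns the commanded pose from where the row before left it, along the tool's axes as they then stand; what a row does not reach is not made up. A row lasts 1/12 s, in which the tool goes at most 41.7 mm and 7.16 degrees, less where a joint would pass 70% of its speed; a pose out of reach is approached as far as the arm can. A call with a gripper value outside its range is refused whole. The fingers move at their own pace and stop on an object; "newtons" is the grip in N (left out, the last holds). Time passes only in rows, so rows that do not move let the fingers close. It gives the time, the measured TCP pose, the force, the opening and the grip force at its end, in the units of the state.
- env.get_obs(): the state, without advancing time (a new reading comes with each control period).
- env.read_camera(name): name is "scene" or "top" or "wrist"; returns (picture, depth): 480x640x3 uint8, blue, green, red; 480x640 float32, m along the optical axis (not along the pixel's ray), 0 where there is no reading.
- env.get_calibration(name): a dict with "fx", "fy", "cx", "cy" (pixels), "T" (4x4, takes a point from camera to world coordinates). Camera axes: x right, y down, z forward; pixel columns grow to the right and rows downward; lengths in m; the calibration is good to about 2 mm. A picture is of the moment at which its call begins: read the wrist's pose just before it. get_calibration takes no time and is no camera call; for the wrist camera it gives the pose at the moment of the call.
- env.sign_off(): hands the job in; it is judged then, once.
The state is a dict: "time_s": time; "qpos": joint angles; "joint_velocities": joint speeds; "effort": joint torques, N m; "tool_pos": TCP position; "tool_rot": TCP orientation; "force": force on the tool from outside, world axes, zero at the start; "wrist_torque": the same for the moment, N m; "grip_width": finger opening in m; "grasp_force": force on a finger pad.
Only numpy, scipy, OpenCV 4.12 (cv2) and the standard library are available. Lean on these libraries where they do the work, as an engineer would, in place of code of your own. Each camera call takes 0.05 s, during which the arm holds its last target. There are 200 camera calls.

### The job

Get the label feeder ready for loading: turn its knob in small turns until the sliding pointer stands opposite the point of the clip on the scale. Then swing the cover up with its bar handle until it lies in line with the angle arm at its left side, and finish while still holding it there with the fingers, because it falls shut when let go. Do not shift the clip, the angle arm or the things lying around.

Things in the scene. Friction and masses are not known exactly. Their poses are not given: they have to be found in the camera images.
- feeder: label feeder, a grey desk machine fixed to the desk, 170 (x) x 300 (y) mm; origin under its centre on the desk, its own x points to its back, y to its left, z up. Left part (y -20..140 mm) 83 mm high with the cover; right wing (y -141..-16 mm) 46 mm high with the knob in front and the scale behind it. A steel quadrant rail stands beside the cover at y = 150 mm, radius 130 mm round the hinge. All frames below have these axes when their joints read 0
- knob_grip (a point): black knob on the wing, on a vertical axis at feeder x = -35, y = -82 mm; point on its axis at the height to grip; the grip bar runs along this point's x axis and turns with it: 42 mm long, 14 mm thick, upright sides from 60 to 90 mm above the desk, the point at 83 mm; below it a 44 mm disc on a 68 mm round base. Turns clockwise seen from above, 0 at the start to a stop at 3.6 rad, light friction (0.03 N m), stays where it is left
- pointer_tip (a point): tip of the dark steel arrow on the near side of the scale slot, pointing to the back (feeder +x); arrow 17 x 12 mm, 53 mm above the desk at most. Geared to the knob: 14 mm along feeder -y (to the right) per rad clockwise; it starts at the left end of its travel
- clip_tip (a point): tip of the same arrow shape on the far side of the slot, pointing to the front, 4 mm behind the pointer's track: the clip that marks the setting, stiff in its slot, 16 to 36 mm to the right of the pointer's start. Aligned means equal y in the feeder's frame
- cover_hinge (a point): middle of the cover's hinge line, fixed on the feeder at x = 75, y = 60, z = 83 mm; the hinge line runs along feeder y
- cover (a joint): angle of the cover, 0 closed and level, grows as its front edge swings up about cover_hinge (rad, up to 1.5); a white frame with a clear pane, 155 mm from hinge to front edge, 150 mm wide, 7 mm thick, 0.29 to 0.53 kg; free hinge, falls shut when let go
- bar_center (a point): round black bar across the front of the cover, 10 mm thick, 100 mm long along its y, carried by a bent leg at each end (free middle 80 mm); this point at the bar's centre, in the cover's frame 190 mm in front of the hinge line and 32 mm above it (115 mm above the desk when closed). It turns with the cover and may turn between the fingers
- angle_arm (a joint): angle of the dark angle arm at the feeder's left side, same zero, axis and sense as cover: the arm is parallel to the cover when both read the same; clamped stiffly somewhere between 0.5 and 1.0 rad
- angle_tip (a point): end of the short peg at the outer end of the angle arm, 150 mm from the hinge line, pointing at the side of the cover near its front left corner
- sachet_box: white and blue carton 65 x 120 x 35 mm, bystander right of the feeder
- keys: bunch of keys 84 x 118 x 8 mm, bystander left of the feeder
- tape_roll: roll of tape 92 x 90 x 48 mm, bystander
- stapler: stapler 35 x 128 x 62 mm, bystander
- jar: sample jar with white lid 60 mm across, 75 mm high, bystander
- calculator: calculator 116 x 76 x 13 mm, bystander

How it is judged:
By the outcome, as a careful person would: the job done as asked, in the order asked, and still so for the second after the job is handed in, while the arm keeps its last pose, push and grip.
It also fails if it takes over 51 s, if anything falls off the work surface, if the arm or the gripper's body presses on something with over 40 N, if the wrist force passes 120 N, or if a joint passes its speed limit or range.

## Working session

There is one attempt and no reset: what is moved stays moved. The work goes in short steps, Python scripts to look and compute and a tool call to move; the robot and the scene stay as the last step left them, time stands still between calls to the robot, and variables do not carry over. Pictures are saved under pics/ and viewed, at most 10 in all, crops included, and the job is handed in when it is done.

Besides the shell and the picture viewer there is one more tool, called after "Emit:" by a JSON object that holds its "name" and its "arguments", one argument or row to a line. drive_tool: Moves the arm, as the interface text tells. Its arguments: {"type":"object","properties":{"moves":{"type":"array"},"newtons":{"type":"number"}},"required":["moves"]}

```bash
ls; mkdir -p pics; cat > h.py <<'E'
import numpy as np, cv2
from cell import env
def shot(n):
    c=env.get_calibration(n); p,d=env.read_camera(n); return p,d,c
def ray(c,u,v):
    T=np.array(c["T"]); d=np.array([(u-c["cx"])/c["fx"],(v-c["cy"])/c["fy"],1.]); return T[:3,3],T[:3,:3]@d
def onz(c,u,v,z):
    o,d=ray(c,u,v); return o+d*(z-o[2])/d[2]
def pt(c,d,u,v):
    o,r=ray(c,u,v); return o+r*d[int(round(v)),int(round(u))]
def cloud(c,d):
    v,u=np.mgrid[:480,:640]; T=np.array(c["T"])
    P=np.stack([(u-c["cx"])/c["fx"]*d,(v-c["cy"])/c["fy"]*d,d],-1); return P@T[:3,:3].T+T[:3,3]
E
python3 - <<'E'
from h import *
for n in("scene","top"):
    p,d,c=shot(n); cv2.imwrite(f"pics/{n}0.png",p); np.savez(f"{n}0.npz",p=p,d=d,**{k:np.array(c[k]) for k in("fx","fy","cx","cy","T")}); print(n,c)
print(env.get_obs())
E
```

```text
pics
scene {'fx': 578.8516823211122, 'fy': 578.8516823211122, 'cx': 321.76562118500925, 'cy': 239.9457808633809, 'T': array([[ 0.62878673, -0.47245155,  0.61758949, -0.40870586],
       [-0.77757667, -0.38068635,  0.50045222, -0.75091705],
       [-0.00133154, -0.7949009 , -0.60673783,  1.12059744],
       [ 0.        ,  0.        ,  0.        ,  1.        ]])}
top {'fx': 535.6599914695056, 'fy': 535.6599914695056, 'cx': 312.3894595143806, 'cy': 241.9762100818545, 'T': array([[-0.01840517, -0.98970537,  0.14193146,  0.43064184],
       [-0.99943703,  0.0221943 ,  0.02516011,  0.08211408],
       [-0.02805117, -0.14138848, -0.98955668,  1.42973192],
       [ 0.        ,  0.        ,  0.        ,  1.        ]])}
{'time_s': 0.1, 'qpos': array([-64.79631993,  18.43456244,  -4.01617344,  83.16718298,
         1.29555241,  78.54285309,  -3.26025132]), 'joint_velocities': array([ 0.10023652, -0.20051309, -0.10615151, -0.14341171, -0.04897678,
       -0.08548491,  0.00248275]), 'effort': array([ 3.39234011e-04, -4.92573774e+01, -4.05430589e-01, -3.13396060e+01,
       -6.41574268e-02,  3.95686948e-02,  5.07098014e-05]), 'tool_pos': array([0.26832331, 0.59152314, 0.24358019]), 'tool_rot': array([-1.79900669e+02,  5.87817515e-03,  1.55606371e+02]), 'force': array([-0.74531622, -0.21816493,  0.10301451]), 'wrist_torque': array([0.00323577, 0.01792596, 0.02437764]), 'grasp_force': 0.0, 'grip_width': 0.08746986456343313}
```

View pics/top0.png

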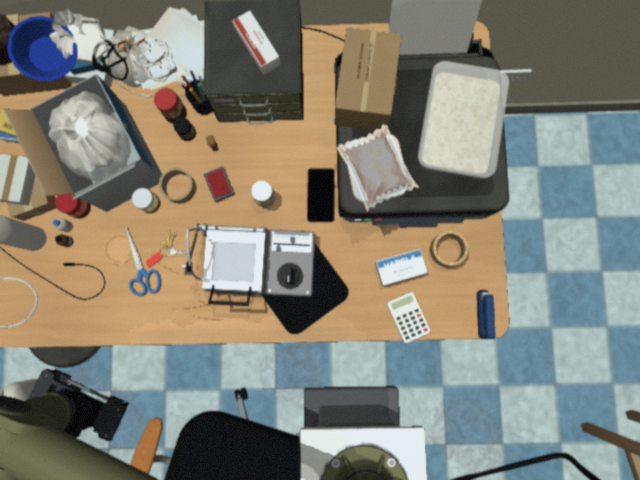

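View pics/scene0.png

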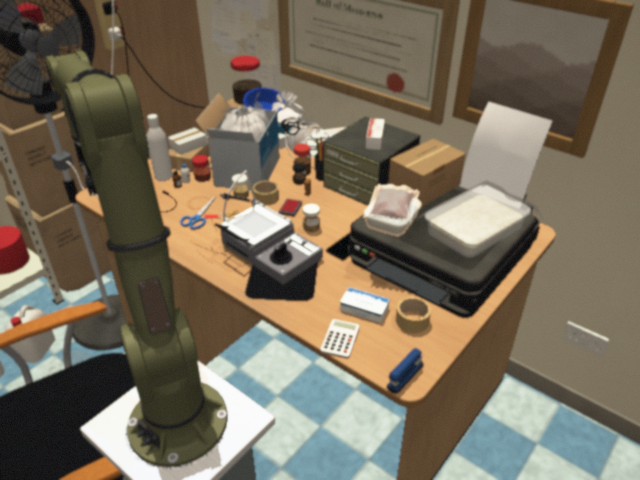

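The top view shows the feeder at about (200–315, 225–310). The knob is at (290,275), the scale at (293,243), the cover at (233,258), the bar at (228,298) and the quadrant rail with the arm at (195,255). Nothing blocks the front of it.

```bash
python3 - <<'E'
from h import *
z=np.load("top0.npz"); c={k:z[k] for k in("fx","fy","cx","cy","T")}; d=z["d"]; p=z["p"]
P=cloud(c,d); roi=np.zeros((480,640),bool); roi[215:315,180:325]=1
for lo,hi in((.07,.1),(.038,.054),(.1,.25)):
    m=roi&(P[...,2]>lo)&(P[...,2]<hi)&(d>0)
    n,l,s,_=cv2.connectedComponentsWithStats(m.astype(np.uint8))
    for i in range(1,n):
        if s[i,4]<15: continue
        q=P[l==i]; r=cv2.minAreaRect((q[:,:2]*1000).astype(np.float32)); print(lo,s[i],q.mean(0).round(3),np.round(r[0]),np.round(r[1]),round(r[2],1),np.median(q[:,2]).round(4))
for (u,v) in((240,330),(360,270),(333,190)): print(pt(c,d,u,v))
im=cv2.resize(p[210:320,170:330],(800,550),interpolation=cv2.INTER_CUBIC); cv2.imwrite("pics/crop.png",im)
E
```

```text
0.07 [ 195  223   72   73 3865] [0.589 0.318 0.085] [585. 329.] [181. 181.] 87.2 0.0848
0.07 [286 266   7  17 102] [0.543 0.177 0.088] [543. 178.] [14. 41.] 85.9 0.0891
0.038 [ 264  229   51   67 2709] [0.581 0.177 0.046] [579. 178.] [123. 170.] 86.1 0.0458
0.1 [182 226  19  52 314] [0.593 0.41  0.16 ] [604. 414.] [ 28. 129.] 88.5 0.1631
0.1 [208 294  42  12 205] [0.476 0.324 0.116] [482. 325.] [101.  28.] 88.9 0.1176
[0.40487317 0.31391369 0.00248391]
[ 0.5573449  -0.00736289 -0.00086185]
[0.77596524 0.05962872 0.0078435 ]
```

View pics/crop.png

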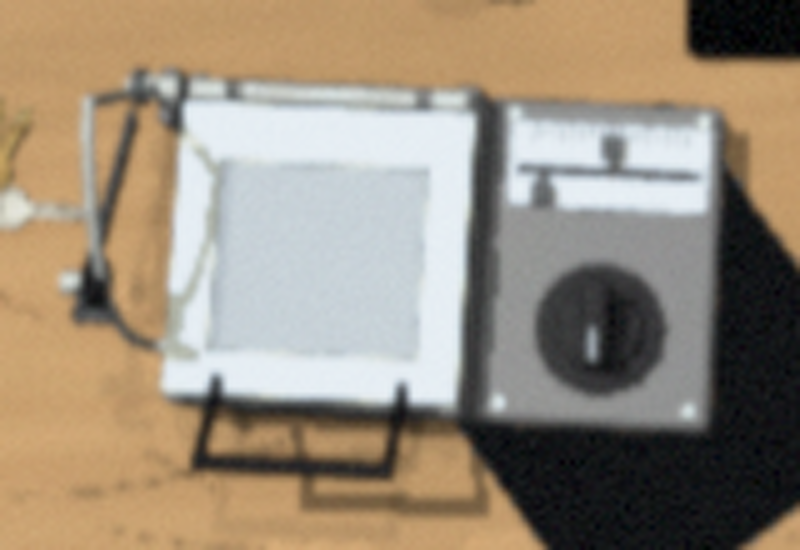

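Emit:
{"name": "drive_tool", "arguments": {
  "moves": [
    [[-35,-22,-2],[0,0,0],0],
    [[-35,-22,-2],[0,0,0],0],
    [[-35,-22,-2],[0,0,0],0],
    [[-35,-22,-2],[0,0,0],0],
    [[-35,-22,-2],[0,0,0],0],
    [[-35,-22,-2],[0,0,0],0],
    [[-35,-22,-2],[0,0,0],0],
    [[-35,-22,-2],[0,0,0],0],
    [[-35,-22,-2],[0,0,0],0],
    [[-35,-22,-2],[0,0,0],0],
    [[-35,-22,-2],[0,0,0],0],
    [[-35,-22,-2],[0,0,0],0]
  ]
}}

```text
time_s: 1.1
tool_pos: [0.5425, 0.1761, 0.2685]
tool_rot: [-180.0, -0.0, 155.6]
force: [0.3, 1.4, -0.3]
grip_width: 0.0868
grasp_force: 0.0
```

Emit:
{"name": "drive_tool", "arguments": {
  "moves": [
    [[0,0,0],[0,0,-0.12],0.4],
    [[0,0,0],[0,0,-0.12],0.4],
    [[0,0,0],[0,0,-0.12],0.4],
    [[0,0,0],[0,0,0],0.4],
    [[0,0,0],[0,0,0],0.4]
  ]
}}

```text
time_s: 1.52
tool_pos: [0.5418, 0.178, 0.2682]
tool_rot: [-180.0, -0.0, 176.0]
force: [-0.6, 0.5, -0.5]
grip_width: 0.0614
grasp_force: 0.0
```

```bash
cat > snap.py <<'E'
from h import *
import sys
o=env.get_obs(); p,d,c=shot("wrist"); n=sys.argv[1]; cv2.imwrite(f"pics/{n}.png",p); np.savez(f"{n}.npz",p=p,d=d,**{k:np.array(c[k]) for k in("fx","fy","cx","cy","T")})
print(o["time_s"],o["tool_pos"],o["tool_rot"],o["qpos"].round(1),o["grip_width"]); print(np.array(c["T"]).round(3),c["fx"])
E
python3 snap.py w1
```

```text
1.5167 [0.54175736 0.17801895 0.268172  ] [-1.79987078e+02 -3.65592139e-02  1.76040402e+02] [-33.2   8.   13.7  93.3  -1.9  79.   66.8] 0.06138706392422363
[[ 0.069  0.963  0.261  0.47 ]
 [ 0.998 -0.067 -0.018  0.182]
 [ 0.     0.261 -0.965  0.408]
 [ 0.     0.     0.     1.   ]] 350.3836943621767
```

View pics/w1.png

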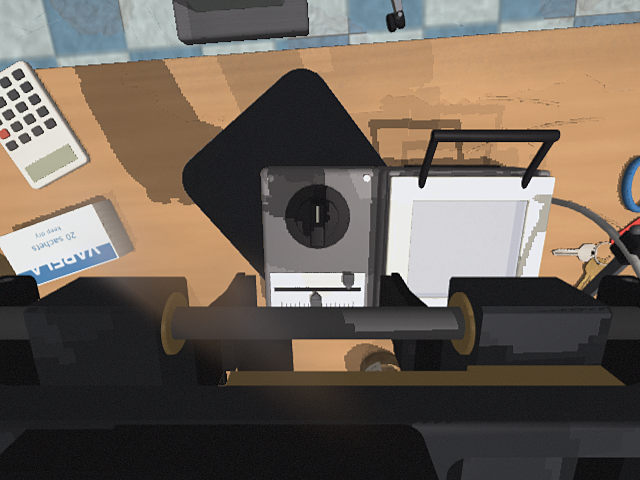

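The wrist view shows the knob at (318,215), the scale slot at row 289, the pointer at (348,279) and the clip at (316,297). The bar is at (497,133).

```bash
cat > meas.py <<'E'
from h import *
import sys
n=sys.argv[1]; z=np.load(n+".npz"); c={k:z[k] for k in("fx","fy","cx","cy","T")}; d=z["d"]; p=z["p"]
yaw=np.radians(-4); R=np.array([[np.cos(yaw),-np.sin(yaw)],[np.sin(yaw),np.cos(yaw)]]); O=np.array([.5845,.2563])
# rectified map of the scale at z=.05 in the feeder frame, 0.25 mm/px : cols = -y from 0..-140, rows = x from 90 down to 0
yy,xx=np.meshgrid(-np.arange(0,.145,.00025),np.arange(.09,-.08,-.00025)); W=np.stack([xx,yy],-1)@R.T+O
W=np.concatenate([W,np.full(W.shape[:2]+(1,),.052)],-1); T=c["T"]; q=(W-T[:3,3])@T[:3,:3]
im=cv2.remap(p,(q[...,0]/q[...,2]*c["fx"]+c["cx"]).astype(np.float32),(q[...,1]/q[...,2]*c["fy"]+c["cy"]).astype(np.float32),cv2.INTER_LINEAR)
cv2.imwrite(f"pics/{n}r.png",im)
P=cloud(c,d)
for nm,lo,hi,b in(("knob",.086,.094,(.5,.59,.14,.215)),("bar",.105,.13,(.44,.5,.26,.39)),("wing",.043,.048,(.45,.7,.1,.25))):
    m=(d>0)&(P[...,2]>lo)&(P[...,2]<hi)&(P[...,0]>b[0])&(P[...,0]<b[1])&(P[...,1]>b[2])&(P[...,1]<b[3])
    if m.sum()<10: continue
    r=cv2.minAreaRect((P[m][:,:2]*1000).astype(np.float32)); print(nm,m.sum(),np.round(r[0],1),np.round(r[1],1),round(r[2],1),np.median(P[m][:,2]))
g=cv2.cvtColor(im,cv2.COLOR_BGR2GRAY)
np.save("g.npy",g); print(im.shape)
E
python3 meas.py w1
```

```text
knob 653 [542. 177.] [13.3 41.7] 85.8 0.0895813377942834
bar 1928 [479.3 323.2] [100.8  22.9] 86.1 0.11845236460978581
wing 11710 [568.9 179.1] [124.7 152.5] 85.8 0.045808256784415136
(680, 580, 3)
```

View pics/w1r.png

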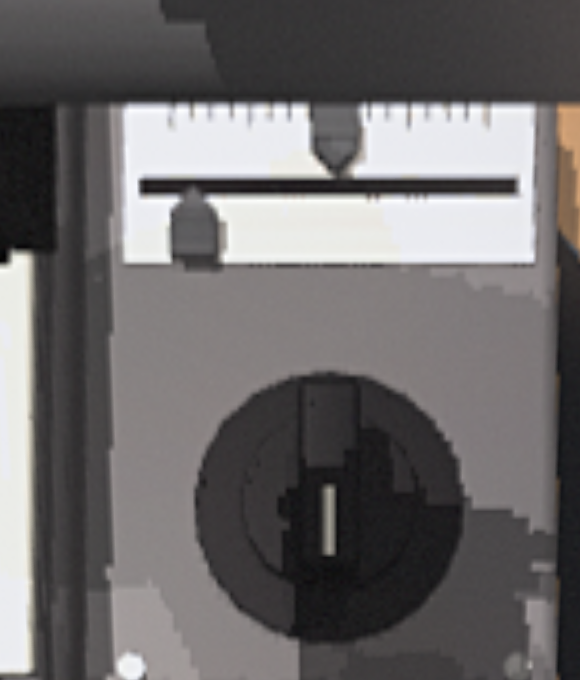

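The rectified scale at 0.25 mm per pixel puts the pointer tip at column 192 and the clip tip at column 337. That is 36 mm, or about 2.58 rad. The knob is at (0.542, 0.177), 13×42 mm as expected, so I'll descend and grip it.

Emit:
{"name": "drive_tool", "arguments": {
  "moves": [
    [[0,-1,30],[0,0,0],0.4],
    [[0,0,30],[0,0,0],0.4],
    [[0,0,30],[0,0,0],0.4],
    [[0,0,30],[0,0,0],0.4],
    [[0,0,30],[0,0,0],0.4],
    [[0,0,20],[0,0,0],0.4],
    [[0,0,11],[0,0,0],0.4],
    [[0,0,0],[0,0,0],0.4]
  ],
  "newtons": 20
}}

```text
time_s: 2.23
tool_pos: [0.54, 0.1766, 0.0849]
tool_rot: [-179.9, -0.3, 176.2]
force: [-0.5, -0.9, 0.1]
grip_width: 0.0523
grasp_force: 0.0
```

Emit:
{"name": "drive_tool", "arguments": {
  "moves": [
    [[0,0,0],[0,0,0],1],
    [[0,0,0],[0,0,0],1],
    [[0,0,0],[0,0,0],1],
    [[0,0,0],[0,0,0],1],
    [[0,0,0],[0,0,0],1],
    [[0,0,0],[0,0,0],1],
    [[0,0,0],[0,0,0],1],
    [[0,0,0],[0,0,0],1]
  ]
}}

```text
time_s: 2.9
tool_pos: [0.5421, 0.1774, 0.088]
tool_rot: [180.0, 0.0, 176.2]
force: [-0.5, 0.3, 1.3]
grip_width: 0.0141
grasp_force: 20.0
```

Emit:
{"name": "drive_tool", "arguments": {
  "moves": [
    [[0,0,0],[0,0,0.1],1],
    [[0,0,0],[0,0,0.1],1],
    [[0,0,0],[0,0,0.1],1],
    [[0,0,0],[0,0,0.1],1],
    [[0,0,0],[0,0,0.1],1],
    [[0,0,0],[0,0,0.1],1],
    [[0,0,0],[0,0,0.1],1],
    [[0,0,0],[0,0,0.1],1],
    [[0,0,0],[0,0,0.1],1],
    [[0,0,0],[0,0,0.1],1],
    [[0,0,0],[0,0,0],1]
  ]
}}

```text
time_s: 3.82
tool_pos: [0.5424, 0.1778, 0.088]
tool_rot: [179.9, -0.0, 118.8]
force: [1.2, 0.8, 0.6]
grip_width: 0.0141
grasp_force: 20.0
```

Emit:
{"name": "drive_tool", "arguments": {
  "moves": [
    [[0,0,0],[0,0,0.1],1],
    [[0,0,0],[0,0,0.1],1],
    [[0,0,0],[0,0,0.1],1],
    [[0,0,0],[0,0,0.1],1],
    [[0,0,0],[0,0,0.1],1],
    [[0,0,0],[0,0,0.1],1],
    [[0,0,0],[0,0,0.1],1],
    [[0,0,0],[0,0,0.1],1],
    [[0,0,0],[0,0,0.1],1],
    [[0,0,0],[0,0,0.1],1],
    [[0,0,0],[0,0,0],1]
  ]
}}

```text
time_s: 4.73
tool_pos: [0.543, 0.1779, 0.088]
tool_rot: [179.9, -0.1, 61.7]
force: [3.4, 2.1, -0.4]
grip_width: 0.0137
grasp_force: 20.0
```

Emit:
{"name": "drive_tool", "arguments": {
  "moves": [
    [[0,0,0],[0,0,0.1],1],
    [[0,0,0],[0,0,0.1],1],
    [[0,0,0],[0,0,0.1],1],
    [[0,0,0],[0,0,0.1],1],
    [[0,0,0],[0,0,0.1],1],
    [[0,0,0],[0,0,0.07],1],
    [[0,0,0],[0,0,0],1],
    [[0,0,0],[0,0,0],1],
    [[0,0,0],[0,0,0],1]
  ]
}}

```text
time_s: 5.48
tool_pos: [0.5432, 0.1776, 0.088]
tool_rot: [180.0, -0.2, 29.3]
force: [5.8, 2.6, -0.9]
grip_width: 0.0142
grasp_force: 20.0
```

```bash
python3 snap.py w2; python3 meas.py w2; python3 - <<'E'
from h import *
z=np.load("top0.npz")
p,d,c=shot("top"); 
E
```

```text
5.4833 [0.54319691 0.1775762  0.0880409 ] [ 1.79963745e+02 -1.78862237e-01  2.92891992e+01] [-51.   18.4  35.3 106.  -12.2  59.3 -71.5] 0.014191266556346177
[[ 0.489 -0.843 -0.226  0.605]
 [-0.872 -0.472 -0.127  0.212]
 [ 0.     0.259 -0.966  0.228]
 [ 0.     0.     0.     1.   ]] 350.3836943621767
knob 2135 [542.2 180.4] [42.8 31.8] 11.2 0.089607356543244
wing 46605 [577.9 177.2] [121.1 168. ] 86.0 0.04597464090924003
(680, 580, 3)
```

View pics/w2r.png

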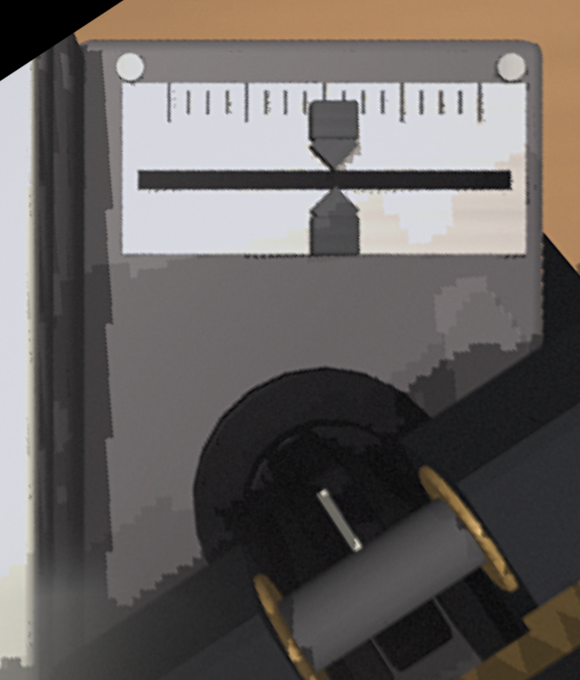

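Pointer and clip tips are both at about column 335, so they are aligned to roughly 0.3 mm. I'll release the knob and lift.

Emit:
{"name": "drive_tool", "arguments": {
  "moves": [
    [[0,0,0],[0,0,0],0.35],
    [[0,0,0],[0,0,0],0.35],
    [[0,0,0],[0,0,0],0.35],
    [[0,0,0],[0,0,0],0.35],
    [[0,0,-10],[0,0,0],0.35],
    [[0,0,-25],[0,0,0],0.35],
    [[0,0,-35],[0,0,0],0.35],
    [[0,0,-35],[0,0,0],0.35],
    [[0,0,-35],[0,0,0],0.35],
    [[0,0,-20],[0,0,0],0.35],
    [[0,0,0],[0,0,0],0.35],
    [[0,0,0],[0,0,0],0.35]
  ]
}}

```text
time_s: 6.58
tool_pos: [0.5425, 0.1771, 0.2494]
tool_rot: [-180.0, -0.2, 29.0]
force: [-1.3, 0.6, -0.7]
grip_width: 0.0562
grasp_force: 0.0
```

```bash
python3 snap.py w3; python3 meas.py w3; python3 - <<'E'
import numpy as np
g=np.load("g.npy")
for r in range(95,260,6):
    k=np.where(g[r,240:460]<130)[0]+240
    if len(k): print(r,k.min(),k.max(),(k.min()+k.max())/2,len(k))
E
```

```text
6.5833 [0.542486   0.17707083 0.24941134] [-1.79979005e+02 -1.74799423e-01  2.89975625e+01] [-54.    9.3  37.4  95.7  -5.9  76.8 -76.6] 0.05616621462089581
[[ 0.485 -0.845 -0.227  0.605]
 [-0.875 -0.468 -0.125  0.211]
 [-0.001  0.259 -0.966  0.39 ]
 [ 0.     0.     0.     1.   ]] 350.3836943621767
knob 739 [542.8 177.2] [42.2 13.5] 28.9 0.08944751680252916
bar 2075 [479.8 323.9] [101.2  23.5] 85.5 0.11811571818251249
wing 16779 [578.1 177.1] [120.9 168.4] 86.2 0.04583670723506217
(680, 580, 3)
101 319 354 336.5 26
107 307 445 376.0 52
113 310 358 334.0 49
119 311 357 334.0 47
125 311 358 334.5 48
131 310 357 333.5 48
137 311 358 334.5 48
143 314 355 334.5 42
149 314 353 333.5 40
155 319 350 334.5 32
161 326 346 336.0 21
167 330 346 338.0 17
173 240 459 349.5 220
179 240 459 349.5 220
185 240 459 349.5 220
191 330 341 335.5 12
197 326 344 335.0 19
203 320 350 335.0 31
209 314 358 336.0 45
215 312 357 334.5 46
221 312 358 335.0 47
227 312 358 335.0 47
233 312 359 335.5 48
239 312 360 336.0 49
245 312 359 335.5 48
251 311 360 335.5 50
257 240 459 349.5 220
```

The alignment check after release is still within about 0.25 mm. Next I'll go above the bar.

Emit:
{"name": "drive_tool", "arguments": {
  "moves": [
    [[0,0,-3],[0,0,-0.1],0.2],
    [[0,0,-3],[0,0,-0.1],0.2],
    [[0,0,-3],[0,0,-0.1],0.2],
    [[0,0,-3],[0,0,-0.1],0.2],
    [[0,0,-3],[0,0,-0.1],0.2],
    [[0,0,-3],[0,0,-0.1],0.2],
    [[0,0,-3],[0,0,-0.1],0.2],
    [[0,0,-3],[0,0,-0.1],0.2],
    [[0,0,-3],[0,0,-0.1],0.2],
    [[0,0,-3],[0,0,-0.095],0.2]
  ]
}}

```text
time_s: 7.47
tool_pos: [0.5409, 0.1767, 0.2757]
tool_rot: [-179.8, 0.1, 86.3]
force: [0.1, -0.1, 0.2]
grip_width: 0.0696
grasp_force: 0.0
```

Emit:
{"name": "drive_tool", "arguments": {
  "moves": [
    [[28,-16,0],[0,0,0],0.2],
    [[28,-16,0],[0,0,0],0.2],
    [[28,-16,0],[0,0,0],0.2],
    [[28,-16,0],[0,0,0],0.2],
    [[30,-16,0],[0,0,0],0.2],
    [[0,0,0],[0,0,0],0.2],
    [[0,0,0],[0,0,0],0.2]
  ]
}}

```text
time_s: 8.05
tool_pos: [0.4696, 0.3263, 0.2753]
tool_rot: [-179.8, 0.2, 86.3]
force: [0.2, -0.9, -0.6]
grip_width: 0.0696
grasp_force: 0.0
```

```bash
python3 snap.py w4
```

```text
8.05 [0.46960721 0.32632936 0.27534707] [-1.79832219e+02  1.61245957e-01  8.63134994e+01] [-60.3   8.4  25.6  92.7  -3.7  80.  -38. ] 0.0695666930989264
[[ 0.998 -0.061 -0.02   0.475]
 [-0.064 -0.962 -0.264  0.398]
 [-0.003  0.264 -0.964  0.415]
 [ 0.     0.     0.     1.   ]] 350.3836943621767
```

View pics/w4.png

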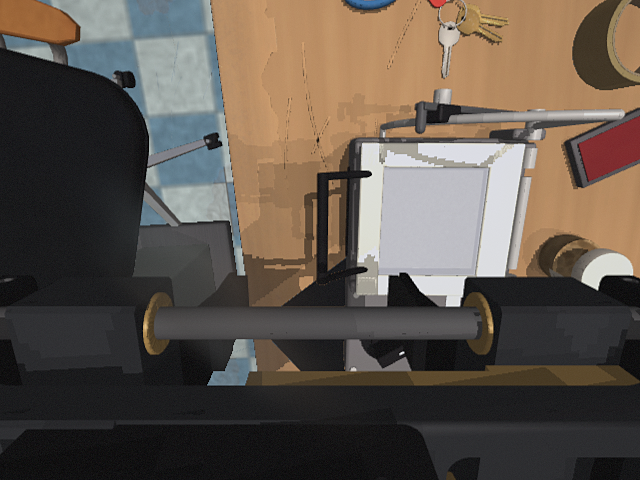

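The view shows the bar at (323,225), the angle arm's head with its peg at (430,115), and the arm and rail running right to the hinge at (520,130). I'll measure the arm angle from depth.

```bash
python3 - <<'E'
from h import *
z=np.load("w4.npz"); c={k:z[k] for k in("fx","fy","cx","cy","T")}; d=z["d"]; p=z["p"].astype(int)
P=cloud(c,d); a=np.radians(-4.1); R=np.array([[np.cos(a),-np.sin(a)],[np.sin(a),np.cos(a)]])
K=np.array([.5427,.1772]); O=K-R@np.array([-.035,-.082]); print(O)
F=P.copy(); F[...,:2]=(P[...,:2]-O)@R
x,y,h=F[...,0]-.075,F[...,1],F[...,2]-.083
roi=np.zeros((480,640),bool); roi[85:150,375:640]=1
rho=np.hypot(x,h); ang=np.arctan2(h,-x)
m=roi&(d>0)&(h>.01)&(y>.12)&(y<.19)
br=p.mean(-1)
for lo in range(20,180,8):
    s=m&(rho*1000>=lo)&(rho*1000<lo+8)
    for nm,t in(("dark",s&(br<70)),("light",s&(br>=70))):
        if t.sum()>4: print(lo,nm,t.sum(),np.percentile(ang[t],[5,50,95]).round(3),np.percentile(y[t]*1000,[5,50,95]).round(0))
b=(d>0)&(h>.025)&(h<.045)&(np.abs(y-.06)<.035)&(x<-.15)&(x>-.22)
print("bar x,z top",b.sum(),np.percentile(F[...,0][b],[2,50,98]).round(4),np.percentile(F[...,2][b],[2,98]).round(4))
t=R@np.array([-.115,.06])+O; print("bar target",t)
E
```

```text
[0.58347322 0.25648773]
20 dark 21 [1.172 1.217 1.247] [148. 149. 152.]
20 light 5 [1.195 1.252 1.257] [152. 152. 153.]
28 dark 20 [1.226 1.245 1.287] [147. 149. 151.]
36 dark 25 [1.244 1.267 1.291] [148. 149. 151.]
36 light 5 [1.27  1.308 1.328] [147. 147. 152.]
44 dark 23 [1.267 1.28  1.31 ] [148. 149. 151.]
44 light 10 [0.665 0.676 1.275] [151. 160. 161.]
52 dark 29 [0.664 1.291 1.315] [147. 149. 159.]
52 light 11 [0.656 1.271 1.337] [147. 151. 160.]
60 dark 28 [0.65  1.302 1.319] [147. 149. 159.]
60 light 12 [0.642 0.654 0.95 ] [155. 160. 160.]
68 dark 24 [0.653 1.303 1.322] [147. 149. 159.]
68 light 17 [0.64  0.646 1.337] [147. 159. 160.]
76 dark 29 [0.635 1.309 1.332] [147. 149. 157.]
76 light 28 [0.632 0.64  1.098] [151. 159. 160.]
84 dark 24 [0.64  1.318 1.333] [147. 148. 157.]
84 light 29 [0.628 0.636 0.645] [157. 158. 160.]
92 dark 20 [0.623 1.323 1.333] [147. 148. 156.]
92 light 39 [0.624 0.633 1.336] [147. 158. 160.]
100 dark 32 [0.583 0.627 1.332] [147. 155. 156.]
100 light 48 [0.623 0.632 1.336] [148. 158. 160.]
108 dark 15 [0.616 1.328 1.338] [147. 148. 156.]
108 light 48 [0.619 0.628 1.324] [148. 158. 160.]
116 dark 27 [0.646 0.654 1.335] [147. 156. 159.]
116 light 12 [0.651 1.331 1.342] [147. 147. 159.]
124 dark 98 [0.236 0.651 0.66 ] [147. 155. 159.]
124 light 838 [0.62  1.035 1.331] [147. 149. 163.]
132 dark 169 [0.519 0.648 0.655] [148. 152. 158.]
132 light 1468 [0.275 0.925 1.314] [148. 150. 166.]
140 dark 222 [0.566 0.615 0.647] [149. 153. 158.]
140 light 54 [0.612 0.617 0.622] [156. 158. 160.]
148 dark 120 [0.565 0.585 0.61 ] [141. 153. 159.]
148 light 245 [0.586 0.602 0.616] [143. 152. 160.]
bar x,z top 864 [-0.1199 -0.1155 -0.1107] [0.1147 0.1205]
bar target [0.47305737 0.32455639]
```

The arm angle is about 0.59 rad, since its top edge fits 0.593 + 4 mm/ρ and the peg reads about 0.588. The bar reads x = -115.5 and z top = 120 mm, which matches the given values. Now I'll descend and grip it.

Emit:
{"name": "drive_tool", "arguments": {
  "moves": [
    [[-1,3,20],[0,0,0],0.55],
    [[0,0,30],[0,0,0],0.55],
    [[0,0,30],[0,0,0],0.55],
    [[0,0,20],[0,0,0],0.55],
    [[0,0,0],[0,0,0],0.55],
    [[0,0,0],[0,0,0],0.55],
    [[0,0,25],[0,0,0],0.55],
    [[0,0,20],[0,0,0],0.55],
    [[0,0,12],[0,0,0],0.55],
    [[0,0,0],[0,0,0],0.55],
    [[0,0,0],[0,0,0],0.55]
  ],
  "newtons": 25
}}

```text
time_s: 9.02
tool_pos: [0.4756, 0.323, 0.1215]
tool_rot: [180.0, -0.0, 86.0]
force: [1.2, 0.9, 0.2]
grip_width: 0.0392
grasp_force: 0.0
```

Emit:
{"name": "drive_tool", "arguments": {
  "moves": [
    [[0,0,0],[0,0,0],1],
    [[0,0,0],[0,0,0],1],
    [[0,0,0],[0,0,0],1],
    [[0,0,0],[0,0,0],1],
    [[0,0,0],[0,0,0],1],
    [[0,0,0],[0,0,0],1],
    [[0,0,0],[0,0,0],1],
    [[0,0,0],[0,0,0],1]
  ]
}}

```text
time_s: 9.68
tool_pos: [0.4729, 0.3235, 0.1209]
tool_rot: [-179.8, 0.0, 86.0]
force: [-5.9, -0.3, 4.7]
grip_width: 0.0086
grasp_force: 25.0
```

Emit:
{"name": "drive_tool", "arguments": {
  "moves": [
    [[0,1.8,-9.3],[0,0,0],1],
    [[0,2.3,-9.2],[0,0,0],1],
    [[0,2.7,-9.1],[0,0,0],1],
    [[0,3.2,-9.0],[0,0,0],1],
    [[0,3.6,-8.8],[0,0,0],1],
    [[0,4.0,-8.6],[0,0,0],1]
  ]
}}

```text
time_s: 10.18
tool_pos: [0.4899, 0.3223, 0.1751]
tool_rot: [-179.7, 0.1, 86.1]
force: [-7.6, 0.1, 0.4]
grip_width: 0.0086
grasp_force: 25.0
```

Emit:
{"name": "drive_tool", "arguments": {
  "moves": [
    [[0,4.4,-8.4],[0,0,0],1],
    [[0,4.9,-8.2],[0,0,0],1],
    [[0,5.2,-7.9],[0,0,0],1],
    [[0,5.6,-7.6],[0,0,0],1],
    [[0,6.0,-7.4],[0,0,0],1],
    [[0,6.4,-7.0],[0,0,0],1],
    [[0,0,0],[0,0,0],1],
    [[0,0,0],[0,0,0],1],
    [[0,0,0],[0,0,0],1],
    [[0,0,0],[0,0,0],1]
  ]
}}

```text
time_s: 11.02
tool_pos: [0.5218, 0.3201, 0.2228]
tool_rot: [-179.6, 0.0, 86.1]
force: [-12.4, -2.1, 7.8]
grip_width: 0.0088
grasp_force: 25.0
```

```bash
python3 snap.py w5; cat > ang.py <<'E'
from h import *
import sys
a=np.radians(-4.1); R=np.array([[np.cos(a),-np.sin(a)],[np.sin(a),np.cos(a)]]); O=np.array([.5835,.2565])
o=env.get_obs(); tp=o["tool_pos"]; f=(tp[:2]-O)@R; print("tcp feeder",f, "cover by tcp",np.arctan2(tp[2]-.003-.083,.075-f[0])-.1669, o["force"])
p,d,c=shot("scene"); cv2.imwrite(f"pics/s_{sys.argv[1]}.png",p); np.savez(f"s_{sys.argv[1]}.npz",p=p,d=d,**{k:np.array(c[k]) for k in("fx","fy","cx","cy","T")})
for n in (sys.argv[1],"s_"+sys.argv[1]):
    z=np.load(n+".npz"); c={k:z[k] for k in("fx","fy","cx","cy","T")}; d=z["d"]; p=z["p"].astype(int)
    F=cloud(c,d); F[...,:2]=(F[...,:2]-O)@R
    x,y,h=-(F[...,0]-.075),F[...,1],F[...,2]-.083; rho=np.hypot(x,h); g=np.arctan2(h,x)
    v=(d>0)&(np.abs(g-.6)<.2)
    s={"arm":v&(y>.152)&(y<.163)&(rho>.045)&(rho<.115),"coverL":v&(y>.112)&(y<.132)&(rho>.04)&(rho<.15),"coverR":v&(y>-.012)&(y<.008)&(rho>.04)&(rho<.15)}
    for k,m in s.items():
        if m.sum()<15: print(n,k,m.sum()); continue
        X,H=x[m],h[m]
        for _ in range(4):
            q=np.polyfit(X,H,1); r=np.abs(H-np.polyval(q,X)); kk=r<max(.0015,2*np.median(r)); X,H=X[kk],H[kk]
        print(n,k,m.sum(),len(X),"angle",np.arctan(q[0]).round(4),"offset mm",(q[1]*1000*np.cos(np.arctan(q[0]))).round(1),"span",(X.min().round(3),X.max().round(3)))
E
python3 ang.py w5
```

```text
11.0167 [0.52177445 0.32013845 0.22278681] [-1.79622615e+02  8.32512566e-03  8.60757101e+01] [-56.1  15.4  26.8  91.3  -7.3  75.4 -32.2] 0.008815320830188383
[[ 0.998 -0.064 -0.024  0.528]
 [-0.069 -0.963 -0.261  0.391]
 [-0.007  0.262 -0.965  0.363]
 [ 0.     0.     0.     1.   ]] 350.3836943621767
tcp feeder [-0.06612675  0.05904904] cover by tcp 0.6027610687783016 [-11.49024479  -1.04880088   7.9121055 ]
w5 arm 223 218 angle 0.5883 offset mm 4.1 span (np.float64(0.06), np.float64(0.094))
w5 coverL 4038 3818 angle 0.5832 offset mm 2.8 span (np.float64(0.031), np.float64(0.124))
w5 coverR 0
s_w5 arm 2
s_w5 coverL 21 15 angle 0.5735 offset mm 5.8 span (np.float64(0.03), np.float64(0.121))
s_w5 coverR 51 39 angle 0.5863 offset mm 4.7 span (np.float64(0.035), np.float64(0.122))
```

View pics/w5.png

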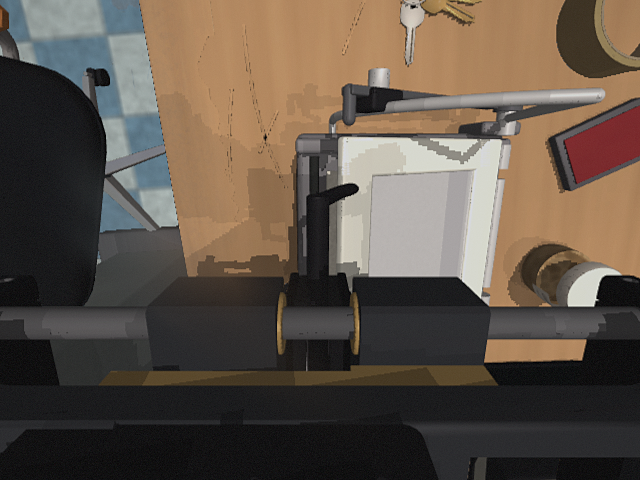

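The cover is up and held with the bar between the fingers. Its edge is nearly parallel to the arm: cover about 0.58 rad, arm about 0.588. I'll nudge it up 2 mm, which also relieves the radial push, then check again.

Emit:
{"name": "drive_tool", "arguments": {
  "moves": [
    [[0,0,-1],[0,0,0],1],
    [[0,0,-1],[0,0,0],1],
    [[0,0,0],[0,0,0],1],
    [[0,0,0],[0,0,0],1],
    [[0,0,0],[0,0,0],1],
    [[0,0,0],[0,0,0],1],
    [[0,0,0],[0,0,0],1]
  ]
}}

```text
time_s: 11.7
tool_pos: [0.5231, 0.32, 0.2243]
tool_rot: [-179.8, -0.0, 86.0]
force: [-8.0, 0.1, 3.9]
grip_width: 0.0093
grasp_force: 25.0
```

```bash
for i in 6 7 8; do python3 snap.py w$i|head -1|cut -c1-60; python3 ang.py w$i|grep -v s_w; done
python3 - <<'E'
from h import *
# image-independent check: peg tip vs cover side, perpendicular distance from the fitted planes, wrist + scale untouched check
a=np.radians(-4.1); R=np.array([[np.cos(a),-np.sin(a)],[np.sin(a),np.cos(a)]]); O=np.array([.5835,.2565])
z=np.load("w8.npz"); c={k:z[k] for k in("fx","fy","cx","cy","T")}; d=z["d"]; F=cloud(c,d); F[...,:2]=(F[...,:2]-O)@R
x,y,h=-(F[...,0]-.075),F[...,1],F[...,2]-.083; rho=np.hypot(x,h); g=np.arctan2(h,x); br=z["p"].mean(-1)
m=(d>0)&(np.abs(g-.6)<.12)&(rho>.13)&(rho<.165)&(y>.137)&(y<.15)&(h>.05)
print("peg",m.sum())
for t in range(137,150,2):
    s=m&(y*1000>=t)&(y*1000<t+2)
    if s.sum()>3: print(t,s.sum(),np.percentile(rho[s],[5,95]).round(4),np.percentile(g[s],[5,50,95]).round(3),br[s].mean())
E
```

```text
11.7 [0.523067   0.31999611 0.22425638] [-1.79778185e+02 -2.
tcp feeder [-0.0648201   0.05901369] cover by tcp 0.6129548532148292 [-8.05050336 -0.15619152  4.37651602]
w6 arm 215 211 angle 0.5822 offset mm 4.9 span (np.float64(0.062), np.float64(0.094))
w6 coverL 3960 3755 angle 0.5933 offset mm 2.9 span (np.float64(0.031), np.float64(0.123))
w6 coverR 0
11.8 [0.52308884 0.32002408 0.22431283] [-1.79783152e+02 -8.
tcp feeder [-0.06481952  0.0590482 ] cover by tcp 0.6130343225277493 [-6.62409628  0.01184851  3.93780057]
w7 arm 213 210 angle 0.5858 offset mm 4.4 span (np.float64(0.063), np.float64(0.094))
w7 coverL 3954 3743 angle 0.5937 offset mm 2.8 span (np.float64(0.031), np.float64(0.123))
w7 coverR 0
11.9 [0.5231027  0.32000651 0.22428601] [-1.79783122e+02 -6.
tcp feeder [-0.06481715  0.05904643] cover by tcp 0.613019217654208 [-6.82531653 -0.41221726  3.26868671]
w8 arm 212 207 angle 0.5896 offset mm 4.1 span (np.float64(0.062), np.float64(0.093))
w8 coverL 3960 3749 angle 0.5932 offset mm 2.9 span (np.float64(0.031), np.float64(0.123))
w8 coverR 0
peg 562
139 10 [0.1502 0.1524] [0.583 0.588 0.598] 51.166666666666664
141 44 [0.1486 0.1538] [0.582 0.599 0.606] 66.89393939393939
143 51 [0.1495 0.1538] [0.575 0.6   0.612] 77.73202614379085
145 64 [0.1306 0.1539] [0.572 0.6   0.695] 79.50520833333334
147 278 [0.1311 0.1533] [0.516 0.607 0.704] 62.02158273381295
149 115 [0.1327 0.1535] [0.565 0.632 0.703] 64.72463768115942
```

```bash
python3 -c "
from cell import env
print(env.sign_off())"
```

```text
the job is handed in; nothing more can be done
None
```

The job is handed in at about 12 s. The pointer is opposite the clip to about 0.25 mm, and the cover is held by its bar at about 0.59 rad, within about 0.01 rad of the angle arm.

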